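# Bottle roller into third speed

## Task

Put the bottle roller into third speed: push its ball-topped lever out of the left leg of the H-shaped gate and across to the right (as seen from the robot), then forward, away from the robot, fully home in the forward right slot, never into the rear right slot. Push the ball gently with the fingertips or the outside of the fingers, without taking it between them, and leave the bottle, beaker and flask beside the machine where they stand. Finish with the hand clear of the lever.

Things in the scene. Friction and masses are not known exactly. Their poses are not given: they have to be found in the camera images.
- machine: White bench-top bottle roller, fixed. Origin: on the bench under the middle of the selector gate. x = machine's forward (away from the robot, yaw within 0.35 rad), y its left, z up. Gear housing 190 x 190 mm, 85 mm high, x -100 to +90. Beyond it, x 85 to 285, the roller bed (340 mm wide) with two rubber rollers and a brown bottle lying on them, top at z = 152 mm.
- gate (a point): Middle of the H opening, on top of the steel gate plate (102 x 95 mm, 94 mm above the bench); axes as the machine. Crossing channel along y, 15 mm wide, about x = 0; two legs along x, 16 mm wide, about y = +16 (left) and -16 mm (right), x -28 to +28. Slots: first forward left, second rear left, third forward right, fourth rear right. Tongues between the legs 17 mm wide, round-nosed.
- third_slot (a point): Where the lever's stem passes the top of the gate plate when it is fully home in the third (forward right) slot: 22 mm forward and 16 mm right of gate.
- across (a joint): Sideways lean of the lever, rad: positive leans to the right (machine -y). Range -0.245 to 0.245; about -0.225 when centred in the left leg, +0.225 in the right leg. No spring: it stays where it is left; 2 to 3 N at the ball moves it. It starts somewhere in the left leg.
- shift (a joint): Fore-and-aft lean of the lever, rad: positive leans forward (machine +x). Range -0.305 (fully back) to 0.305 (fully forward, the bottom of a forward slot); 0 is the middle of the crossing channel, and the lever can cross freely only within about +-0.035. Same stiffness as the sideways lean.
- knob: Black 32 mm ball on top of the selector lever, with its 10 mm steel stem; origin at the ball's centre. It swings about a pivot 20 mm above the machine's origin, 160 mm from the ball's centre, so in the machine's frame it is at x = 160 sin(shift), y = -160 cos(shift) sin(across), z = 20 + 160 cos(shift) cos(across) mm.
- reagent: Brown screw-cap reagent bottle standing on the bench beside the machine, 60 mm in diameter, 125 mm high, origin under its middle. Not to be disturbed.
- beaker: Glass beaker standing on the bench beside the machine, 66 mm in diameter, 80 mm high, origin under its middle. Not to be disturbed.
- flask: Small stoppered volumetric flask standing on the bench beside the machine, 60 mm in diameter at the foot, 125 mm high, origin under its middle. Not to be disturbed.

How it is judged:
On the way, in this order (a step that is already met when the one before it is completed fails the run):
1. the lever is across on the right-hand side, in the crossing channel (value of joint across above 0.15 rad and value of joint shift between -0.15 and 0.15 rad), for 0.02 s.
2. the lever is forward in the third slot (value of joint across above 0.15 rad and value of joint shift above 0.265 rad), for 0.2 s.
At the end, for the whole second after the job is handed in: The lever rests in the forward right slot: across above 0.15 rad and shift above 0.265 rad (within 0.04 rad, about 6 mm at the ball, of the slot's bottom), at rest; bottle, beaker and flask upright within 0.15 rad and within 20 mm of where they were (all of step 2 and velocity of joint across between -0.05 and 0.05 rad/s and velocity of joint shift between -0.05 and 0.05 rad/s and angle between each of reagent, beaker, flask's own z axis and vertical below 0.15 rad and distance of each of reagent, beaker, flask from where it was at the start of the episode below 0.02 m); the robot touches nothing.
It fails at once if the lever goes into the rear right (fourth) slot (value of joint across above 0.1 rad and value of joint shift below -0.18 rad).
It fails at once if the ball is taken between the fingers (distance between the grasp point and knob below 0.017 m).
It fails at once if the lever is forced (more than 40 N) (contact force between anything else and knob above 40 N).
It fails at once if the bottle, beaker or flask is lifted or moved by more than 20 mm (distance of any of reagent, beaker, flask from where it was at the start of the episode above 0.02 m).
It also fails if it takes over 61 s, if anything falls off the work surface, if the arm or the gripper's body presses on something with over 40 N, if the wrist force passes 120 N, or if a joint passes its speed limit or range.

## Robot

A 6-joint arm with a two-finger parallel gripper is mounted at the origin on the work surface. World frame = base frame: x ahead of the robot, y to its left, z up, the work surface at z = 0. Lengths are in m, angles in rad, forces in N, time in s.
With the tool pointing down it reaches from about 0.3 to 0.875 m from the base axis. Payload 6.4 kg.
Tool frame: the origin (TCP) lies between the finger pads; the fingertips stand 25 mm ahead of it and the grasp point (between the pads) lies 6 mm ahead of it; z points along the fingers, y is the line along which they close (so a half turn about z gives the same grasp; the last joint's range is limited). The gripper opens to 85 mm and grips with 20 to 120 N. Pads are 22 mm wide; open, the fingers measure 114 mm over their backs; the gripper's body (76 mm by 85 mm) begins 54 mm behind the grasp point. The pads swing forward as they close: fully open they stand 13 mm farther back than shut.
Start: joints at [1.039, 0.181, 1.607, -0, 1.354, -0.206], TCP at [0.184, 0.545, 0.256] pointing down, gripper open.
Joint ranges: [-2.99, 2.99], [-0.89, 2.07], [0.3, 2.58], [-1.14, 4.28], [0, 2.63], [-3.12, 3.12]. Speed limits (rad/s): [2.57, 2.57, 3.01, 3.14, 3.14, 3.14].

## Interface

Orientations are given as a unit quaternion [w, x, y, z].
In Python, from bench import ctrl gives the robot as it stands.
- The arm moves only by the tool servo_tool, never from a script. Its argument "series" is text: rows parted by semicolons, each of 7 numbers parted by spaces: the gripper command: -1 is fully open, 1 is shut, values between are in proportion, then the shift along the tool's x, y, z in m, then the turn, a rotation vector about the tool's x, y, z in degrees. A call has 1 to 12 rows; each row is the pose to reach, as a shift and turn from the pose commanded when the call began, along the tool's axes at that moment; what a row does not reach only later rows make up. A row lasts 1/12 s, in which the tool goes at most 41.7 mm and 7.16 degrees, less where a joint would pass 70% of its speed; a pose out of reach is approached as far as the arm can. A call with a gripper value outside its range is refused whole. The fingers move at their own pace and stop on an object; the grip force is fixed at half the most. Time passes only in rows, so rows that repeat a pose let the fingers close. It gives the time, the measured TCP pose, the force, the opening and the grip force at its end, in the units of the state.
- ctrl.get_obs(): the state, without advancing time (a new reading comes with each control period).
- ctrl.camera(name): name is "scene" or "side" or "wrist"; returns a dict with "img" (384x512x3 uint8, red, green, blue), "z_map" (384x512 float32, m along the optical axis (not along the pixel's ray), 0 where there is no reading), "fovy" (degrees; the focal length in pixels is half the picture's height over the tangent of half this angle, whatever the lens; pixels are square), "cx", "cy" (the principal point, pixels), "k1" (the pictures are not rectified: a ray, as slopes to the right and down, at radius r is drawn at 1 + k1 r^2 times it, then the intrinsics apply), "extrinsics" (4x4, takes a point from camera to world coordinates); the wrist camera has in their place "T_tool_cam" (4x4, takes a point from camera to tool coordinates, whose origin is the TCP and whose axes are the flange's). Camera axes: x right, y down, z forward; pixel columns grow to the right and rows downward; lengths in m; the calibration is good to about 2 mm. A picture is of the moment at which its call begins: read the wrist's pose just before it.
- ctrl.hand_in(): hands the job in; it is judged then, once.
The state is a dict: "time_s": time; "q": joint angles; "dq": joint speeds; "joint_efforts": joint torques, N m; "eef_pos": TCP position; "eef_rot": TCP orientation; "wrist_force": force on the tool from outside, world axes, zero at the start; "torque": the same for the moment, N m; "opening": opening from 0.0 (shut) to 1.0 (fully open); "grasp_force": force on a finger pad.
Only numpy, scipy, OpenCV 4.12 (cv2) and the standard library are available. Lean on these libraries where they do the work, as an engineer would, in place of code of your own. Each camera call takes 0.05 s, during which the arm holds its last target. There are 200 camera calls.

## Working session

There is one attempt and no reset: what is moved stays moved. The work goes in short steps, Python scripts to look and compute and a tool call to move; the robot and the scene stay as the last step left them, time stands still between calls to the robot, and variables do not carry over. Pictures are saved under pics/ and viewed, at most 10 in all, crops included, and the job is handed in when it is done.

Besides the shell and the picture viewer there is one more tool, called after "Call:" as name(argument=value, ...) on one line, values as JSON. servo_tool: Moves the arm, as the interface text tells. Its arguments: {"type":"object","properties":{"series":{"type":"string"}},"required":["series"]}

```bash
mkdir -p pics
cat > h.py <<'E'
import numpy as np, cv2
from bench import ctrl
def K(c):
    f=c["img"].shape[0]/2/np.tan(np.radians(c["fovy"])/2)
    return np.array([[f,0,c["cx"]],[0,f,c["cy"]],[0,0,1]])
def slopes(c,px):
    p=(np.atleast_2d(px)-[c["cx"],c["cy"]])/K(c)[0,0]
    s=p.copy()
    for _ in range(20): s=p/(1+c["k1"]*(s**2).sum(1,keepdims=True))
    return s
def ray(c,px):
    s=slopes(c,px); T=c["extrinsics"]
    d=np.c_[s,np.ones(len(s))]@T[:3,:3].T
    return T[:3,3],d
def depthpt(c,px):
    o,d=ray(c,px); px=np.atleast_2d(px).astype(int)
    return o+d*c["z_map"][px[:,1],px[:,0]][:,None]
def plane(c,px,z):
    o,d=ray(c,px); return o+d*((z-o[2])/d[:,2])[:,None]
E
python3 - <<'E'
from h import *
import pickle
o=ctrl.get_obs(); print(o)
C={n:ctrl.camera(n) for n in("scene","side")}
pickle.dump(C,open("c.pkl","wb"))
for n in C:
    cv2.imwrite(f"pics/{n}0.png",cv2.resize(C[n]["img"][...,::-1],(800,600)))
    print(n,C[n]["extrinsics"].round(3).tolist(),C[n]["fovy"],C[n]["k1"])
E
```

```text
{'time_s': 0.0, 'q': array([ 1.03867480e+00,  1.81536437e-01,  1.60795686e+00, -2.44700604e-05,
        1.35378917e+00, -2.06318351e-01]), 'dq': array([-0.00041515, -0.00027792, -0.00060541, -0.00026598, -0.00015633,
        0.0020517 ]), 'joint_efforts': array([-5.78133531e-04, -4.44878983e+01, -3.51330972e+01, -5.62172172e-04,
        9.70745663e-03,  2.16363759e-05]), 'eef_pos': array([0.18378989, 0.54432605, 0.25541141]), 'eef_rot': array([-2.93775155e-04,  1.62179392e-01,  9.86760929e-01, -7.92276824e-04]), 'wrist_force': array([-1.20776092,  0.07804782,  0.69777489]), 'torque': array([-0.01243043,  0.00178146,  0.03078842]), 'grasp_force': 0.0, 'opening': 0.9998871969978705}
scene [[0.021, 0.532, -0.846, 1.385], [1.0, -0.024, 0.01, 0.003], [-0.015, -0.846, -0.533, 0.685], [0.0, 0.0, 0.0, 1.0]] 44.59586467246095 -0.1662448517099605
side [[0.806, -0.368, 0.464, 0.067], [-0.592, -0.472, 0.653, -0.577], [-0.021, -0.801, -0.598, 0.666], [0.0, 0.0, 0.0, 1.0]] 43.26321951096167 -0.1752275952320576
```

View pics/scene0.png

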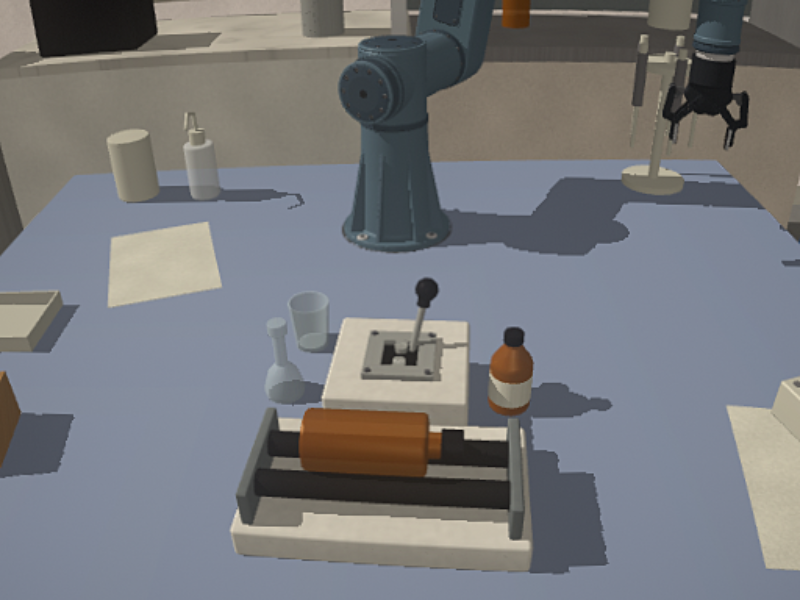

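View pics/side0.png

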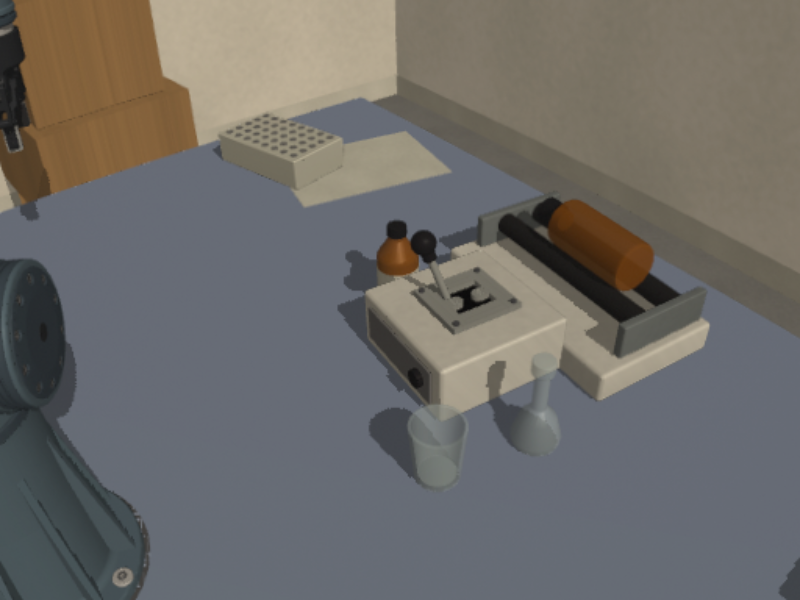

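The scene view has the ball at about (427,291) and the gate plate at (362–440, 332–379). The side view has the ball at (424,243) and the plate corners at (415,293), (478,268), (521,300) and (455,330). The lever leans left and back, towards second.

Run:
```python
from h import *
import pickle
C=pickle.load(open("c.pkl","rb"))
guess={"scene":((427,291),[(364,332),(440,332),(437,379),(361,377)]),"side":((424,243),[(415,293),(478,268),(521,300),(455,330)])}
R=[]
for n,c in C.items():
    g,cor=guess[n]; g=np.array(g)*.64
    m=(c["img"].max(2)<60).astype(np.uint8)
    w=np.zeros_like(m); cv2.circle(w,tuple(int(v) for v in g),13,1,-1); 
    m=cv2.morphologyEx(m*w,cv2.MORPH_OPEN,cv2.getStructuringElement(cv2.MORPH_ELLIPSE,(9,9)))
    k=max(cv2.findContours(m,0,1)[0],key=cv2.contourArea)
    (x,y),r=cv2.minEnclosingCircle(k); print(n,"ball px",x,y,r)
    R.append((ray(c,[(x,y)]), ))
    pc=plane(c,np.array(cor)*.64,0.094); print("plate by eye",pc.round(4).tolist(),pc.mean(0).round(4))
    yy,xx=np.mgrid[0:384,0:512]; P=depthpt(c,np.c_[xx.ravel(),yy.ravel()]).reshape(384,512,3)
    near=np.hypot(P[...,0]-pc.mean(0)[0],P[...,1]-pc.mean(0)[1])
    for lo,hi,rad in((.0895,.099,.075),(.078,.0895,.16)):
        s=((P[...,2]>lo)&(P[...,2]<hi)&(near<rad)).astype(np.uint8)
        s=cv2.morphologyEx(s,cv2.MORPH_OPEN,np.ones((2,2)))
        q=P[s>0]; print(lo,len(q),cv2.minAreaRect((q[:,:2]*1000).astype(np.float32)), np.median(q[:,2]))
    Z=P[...,2]; b=m>0; print("ball depth med",np.median(P[b],0))
A=np.zeros((3,3));b=np.zeros(3)
for ((o,d),) in R:
    d=d[0]/np.linalg.norm(d[0]);M=np.eye(3)-np.outer(d,d);A+=M;b+=M@o
X=np.linalg.solve(A,b);print("ball",X)
for ((o,d),) in R:
    d=d[0]/np.linalg.norm(d[0]);print("miss",np.linalg.norm((np.eye(3)-np.outer(d,d))@(X-o)))
```

```text
scene ball px 272.5 185.0 7.017934322357178
plate by eye [[0.5262, -0.0478, 0.094], [0.5309, 0.0603, 0.094], [0.638, 0.05, 0.094], [0.6298, -0.0489, 0.094]] [0.5812 0.0034 0.094 ]
0.0895 1070 ((951.6773681640625, -19.024505615234375), (98.6406478881836, 862.8574829101562), 86.39653015136719) 0.09372119087437669
0.078 3645 ((872.0463256835938, 4.02752685546875), (253.5662841796875, 1019.9422607421875), 83.35850524902344) 0.08480864176594671
ball depth med [0.54760808 0.04031461 0.17636008]
side ball px 271.5 157.5 10.12432861328125
plate by eye [[0.5296, 0.0456, 0.094], [0.6297, 0.0387, 0.094], [0.626, -0.0482, 0.094], [0.5225, -0.0432, 0.094]] [ 0.5769 -0.0018  0.094 ]
0.0895 1326 ((368.07269287109375, -285.36883544921875), (828.0560913085938, 134.64816284179688), 53.32522201538086) 0.0939245521114287
0.078 4545 ((335.1143798828125, -193.26931762695312), (896.762939453125, 271.1033630371094), 38.231605529785156) 0.08494179488462672
ball depth med [0.53309026 0.02960429 0.17493224]
ball [0.5370458  0.0382002  0.16778928]
miss 0.002324815086531338
miss 0.002324815086531253
```

Run:
```python
from h import *
import pickle
from scipy.optimize import least_squares
C=pickle.load(open("c.pkl","rb"))
Q=[]
for n,c in C.items():
    yy,xx=np.mgrid[0:384,0:512]; P=depthpt(c,np.c_[xx.ravel(),yy.ravel()]).reshape(384,512,3); ok=c["z_map"]>0
    near=np.hypot(P[...,0]-.579,P[...,1]-.001)
    for lo,hi,rad,op in((.0895,.0985,.075,2),(.080,.089,.16,3)):
        s=(ok&(P[...,2]>lo)&(P[...,2]<hi)&(near<rad)).astype(np.uint8)
        k=max(cv2.findContours(s,0,1)[0],key=cv2.contourArea)[:,0]
        q=plane(c,k,(.094 if lo>.085 else .085))
        print(n,lo,cv2.minAreaRect((q[:,:2]*1000).astype(np.float32)))
    d=np.linalg.norm(P-[.537,.037,.171],axis=2)
    b=P[ok&(d<.03)&(P[...,2]>.155)&(c["img"].max(2)<70)]
    f=lambda X,b=b:np.linalg.norm(b-X,axis=1)-.016
    print(n,len(b),least_squares(f,[.537,.037,.165],loss="soft_l1",f_scale=.002).x.round(4)); Q.append(b)
b=np.vstack(Q);print(least_squares(lambda X:np.linalg.norm(b-X,axis=1)-.016,[.537,.037,.165],loss="soft_l1",f_scale=.002).x)
# objects
for n,c in C.items():
    P=depthpt(c,np.c_[xx.ravel(),yy.ravel()]).reshape(384,512,3); ok=c["z_map"]>0
    hsv=cv2.cvtColor(c["img"],cv2.COLOR_RGB2HSV)
    m=ok&(hsv[...,0]<20)&(hsv[...,1]>130)&(abs(P[...,0]-.6)<.15)&(P[...,1]>.07)&(P[...,1]<.25)
    if m.sum(): print("reagent",n,m.sum(),P[m].mean(0),P[m].max(0))
```

```text
scene 0.0895 ((578.9339599609375, 2.7705535888671875), (95.13460540771484, 109.9700927734375), 83.92198944091797)
scene 0.08 ((576.7495727539062, 2.7184829711914062), (186.23789978027344, 194.02154541015625), 84.03287506103516)
scene 170 [0.5364 0.0417 0.1697]
side 0.0895 ((575.48193359375, -1.4282989501953125), (100.71475219726562, 106.46282958984375), 84.14530181884766)
side 0.08 ((568.8058471679688, -3.5685043334960938), (193.35733032226562, 191.43812561035156), 84.12833404541016)
side 229 [0.538  0.0395 0.1703]
[0.53703174 0.04021031 0.16994352]
reagent scene 622 [0.59771309 0.1528832  0.0712941 ] [0.61268181 0.18413583 0.10843483]
reagent side 500 [0.56927593 0.14025892 0.08322413] [0.60224261 0.16963276 0.1096852 ]
```

Call:
servo_tool(series="-1 -0.035 0 0 0 0 -1; 0 -0.075 0 0 0 0 -2; 1 -0.115 0 0 0 0 -4; 1 -0.155 0 0 0 0 -6; 1 -0.176 -0.029 0 0 0 -8; 1 -0.198 -0.058 0 0 0 -10; 1 -0.220 -0.087 0 0 0 -12.7; 1 -0.242 -0.116 0 0 0 -12.7; 1 -0.264 -0.145 0 0 0 -12.7; 1 -0.286 -0.174 0 0 0 -12.7; 1 -0.308 -0.203 0 0 0 -12.7; 1 -0.330 -0.232 0 0 0 -12.7")

```text
time_s: 1.1
eef_pos: [0.4223, 0.2177, 0.256]
eef_rot: [-0.0, 0.052, 0.999, -0.0]
wrist_force: [0.2, 1.1, -0.5]
opening: -0.001
grasp_force: 0.0
```

```bash
cat > st.py <<'E'
from h import *
G=np.array([.577,.001]);yaw=-.104
def mach(p): 
    d=np.array(p)[:2]-G;c,s=np.cos(yaw),np.sin(yaw); return np.array([c*d[0]+s*d[1],-s*d[0]+c*d[1]])
def st():
    from scipy.spatial.transform import Rotation as Ro
    o=ctrl.get_obs();q=o["eef_rot"];R=Ro.from_quat([q[1],q[2],q[3],q[0]]).as_matrix()
    print("t",o["time_s"],"tcp",o["eef_pos"].round(4),"mach",mach(o["eef_pos"]).round(4),"xt",R[:,0].round(3),"z",R[:,2].round(3),"F",o["wrist_force"].round(2),o["opening"])
    return o,R
def ball(names=("scene","side"),near=None,save=None):
    Q=[]
    for n in names:
        c=ctrl.camera(n);yy,xx=np.mgrid[0:384,0:512];P=depthpt(c,np.c_[xx.ravel(),yy.ravel()]).reshape(384,512,3)
        if save: cv2.imwrite(f"pics/{n}{save}.png",cv2.resize(c["img"][80:300,130:430,::-1],None,fx=2.4,fy=2.4))
E
python3 -c "
from st import *
o,R=st()
t=np.array([.481,.046,o['eef_pos'][2]])
print((R.T@(t-o['eef_pos'])).round(4))"
```

```text
t 1.1 tcp [0.4223 0.2177 0.256 ] mach [-0.1763  0.1994] xt [-0.995  0.104  0.   ] z [-0. -0. -1.] F [ 0.24  1.1  -0.46] -0.0005559287950253924
[-0.0762 -0.1646 -0.    ]
```

Call:
servo_tool(series="1 -0.015 -0.03 0 0 0 0; 1 -0.03 -0.06 0 0 0 0; 1 -0.045 -0.09 0 0 0 0; 1 -0.06 -0.12 0 0 0 0; 1 -0.07 -0.145 0 0 0 0; 1 -0.076 -0.165 0 0 0 0; 1 -0.076 -0.165 0.02 0 0 0; 1 -0.076 -0.165 0.04 0 0 0; 1 -0.076 -0.165 0.06 0 0 0; 1 -0.076 -0.165 0.076 0 0 0; 1 -0.076 -0.165 0.076 0 0 0")

```text
time_s: 2.02
eef_pos: [0.4782, 0.0476, 0.1766]
eef_rot: [-0.004, 0.052, 0.999, 0.0]
wrist_force: [-0.6, 0.1, 0.6]
opening: 0.005
grasp_force: 0.0
```

Run:
```python
from st import *
st()
ims=[]
for n in("side","wrist"):
    c=ctrl.camera(n); im=c["img"][...,::-1]
    if n=="side": im=im[80:272,180:436]
    ims.append(cv2.resize(im,(400,300)))
cv2.imwrite("pics/a1.png",np.hstack(ims))
```

```text
t 2.0167 tcp [0.4782 0.0476 0.1766] mach [-0.1031  0.036 ] xt [-0.995  0.104  0.007] z [-0.007  0.001 -1.   ] F [-0.63  0.08  0.63] 0.004931373335903368
```

View pics/a1.png

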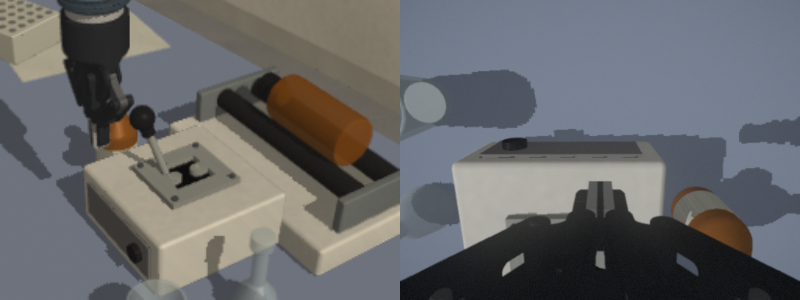

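Call:
servo_tool(series="1 -0.015 0 0 0 0 0; 1 -0.025 0 0 0 0 0; 1 -0.03 0 0 0 0 0; 1 -0.035 0 0 0 0 0; 1 -0.04 0 0 0 0 0; 1 -0.045 0 0 0 0 0; 1 -0.05 0 0 0 0 0; 1 -0.055 0 0 0 0 0; 1 -0.06 0 0 0 0 0; 1 -0.064 0 0 0 0 0; 1 -0.066 0 0 0 0 0; 1 -0.066 0 0 0 0 0")

```text
time_s: 3.12
eef_pos: [0.547, 0.0404, 0.1802]
eef_rot: [0.0, 0.052, 0.999, 0.0]
wrist_force: [-2.4, 0.6, 1.6]
opening: -0.002
grasp_force: 0.9
```

```bash
cat >> st.py <<'E'
def knob(name,up=True):
    "ball centre from its depth points in the scene/side views; restricted to the 160 mm sphere region"
    Q=[];ims=[]
    for n in("scene","side"):
        c=ctrl.camera(n);yy,xx=np.mgrid[0:384,0:512];P=depthpt(c,np.c_[xx.ravel(),yy.ravel()]).reshape(384,512,3)
        piv=np.array([*G,.02]);r=np.linalg.norm(P-piv,axis=2)
        m=(c["z_map"]>0)&(r>.148)&(r<.178)&(P[...,2]>.15)&(np.hypot(P[...,0]-G[0],P[...,1]-G[1])<.07)&(c["img"].max(2)<75)
        Q.append((n,P[m])); s=(slice(110,230),slice(190,350)); im=c["img"][...,::-1].copy(); 
        ims.append(cv2.resize(im[s],(400,300)))
        if m.sum(): p=np.median(P[m],0); print(n,m.sum(),"median",mach(p).round(4),p[2].round(4))
    cv2.imwrite(f"pics/{name}.png",np.hstack(ims)); return Q
E
python3 -c "
from st import *
st(); knob('b1')"
```

```text
t 3.1167 tcp [0.547  0.0404 0.1802] mach [-0.0339  0.0361] xt [-0.995  0.104 -0.   ] z [ 0.  0. -1.] F [-2.41  0.55  1.65] -0.0016717594191984929
scene 210 median [-0.0001  0.0379] 0.1836
side 261 median [-0.0269  0.0234] 0.1786
```

View pics/b1.png

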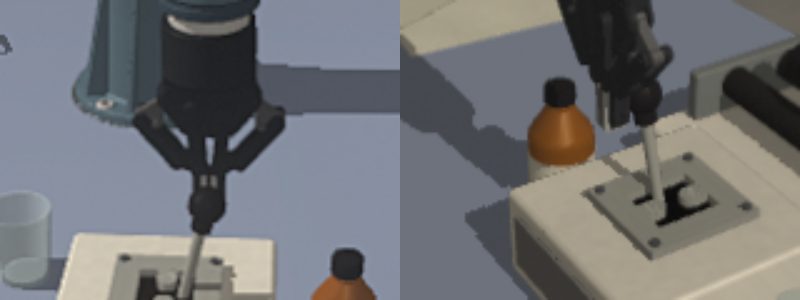

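The ball is now ahead of the closed fingers (scene crop (207,208), side crop (647,103)) with contact of about 2.4 N. I'll back off to measure it unobstructed.

Call:
servo_tool(series="1 0.01 0 0 0 0 0; 1 0.025 0 0 0 0 0; 1 0.045 0 0 0 0 0; 1 0.06 0 0 0 0 0; 1 0.06 0 0 0 0 0")

```text
time_s: 3.63
eef_pos: [0.4838, 0.0473, 0.1797]
eef_rot: [-0.001, 0.052, 0.999, 0.0]
wrist_force: [0.8, -0.2, 0.3]
opening: 0.001
grasp_force: 0.0
```

```bash
cat >> st.py <<'E'
from scipy.optimize import least_squares
def fit(Q,tcp=None):
    for n,b in Q+[("both",np.vstack([q[1] for q in Q]))]:
        if len(b)<20: continue
        x=least_squares(lambda X:np.linalg.norm(b-X,axis=1)-.016,np.median(b,0)-[0,0,.008],loss="soft_l1",f_scale=.0015).x
        m=mach(x);sh=np.arcsin(m[0]/.16);print(n,"world",x.round(4),"mach",m.round(4),"shift",sh.round(3),"across",np.arcsin(np.clip(-m[1]/.16/np.cos(sh),-1,1)).round(3))
E
python3 -c "
from st import *
o,R=st(); fit(knob('b2'))"
```

```text
t 3.6333 tcp [0.4838 0.0473 0.1797] mach [-0.0975  0.0364] xt [-0.995  0.103  0.002] z [-0.002  0.    -1.   ] F [ 0.78 -0.19  0.25] 0.0012974502832776218
scene 165 median [0.0019 0.0367] 0.1825
side 209 median [-0.0125  0.0267] 0.1824
scene world [0.5719 0.0388 0.1758] mach [-0.009   0.0371] shift -0.056 across -0.234
side world [0.5742 0.0373 0.1763] mach [-0.0065  0.0358] shift -0.041 across -0.226
both world [0.5729 0.0378 0.1758] mach [-0.0079  0.0362] shift -0.05 across -0.228
```

Call:
servo_tool(series="1 -0.02 0 0 0 0 0; 1 -0.04 0 0 0 0 0; 1 -0.052 0 0 0 0 0; 1 -0.057 0 0 0 0 0; 1 -0.061 0 0 0 0 0; 1 -0.065 0 0 0 0 0; 1 -0.068 0 0 0 0 0; 1 -0.068 0 0 0 0 0; 1 -0.06 0 0 0 0 0; 1 -0.04 0 0 0 0 0; 1 -0.02 0 0 0 0 0; 1 -0.02 0 0 0 0 0")

```text
time_s: 4.73
eef_pos: [0.503, 0.0455, 0.1794]
eef_rot: [-0.002, 0.052, 0.999, 0.0]
wrist_force: [-0.5, 0.5, -1.0]
opening: 0.002
grasp_force: 0.0
```

```bash
python3 -c "
from st import *
o,R=st(); fit(knob('b3'))"
```

```text
t 4.7333 tcp [0.503  0.0455 0.1794] mach [-0.0782  0.0366] xt [-0.995  0.103  0.003] z [-0.003  0.    -1.   ] F [-0.55  0.48 -1.02] 0.002247814955120569
scene 167 median [0.0092 0.0368] 0.1825
side 201 median [-0.0059  0.0269] 0.1825
scene world [0.5795 0.0386 0.176 ] mach [-0.0014  0.0376] shift -0.009 across -0.237
side world [0.5813 0.0366 0.1761] mach [0.0006 0.0359] shift 0.004 across -0.226
both world [0.5802 0.0374 0.1759] mach [-0.0006  0.0365] shift -0.004 across -0.23
```

Call:
servo_tool(series="1 0 0.03 0 0 0 0; 1 0 0.055 0 0 0 0; 1 -0.03 0.055 0 0 0 0; 1 -0.06 0.055 0 0 0 0; 1 -0.074 0.055 0 0 0 0; 1 -0.074 0.055 0 0 0 0; 1 -0.074 0.04 0 0 0 0; 1 -0.074 0.035 0 0 0 0; 1 -0.074 0.03 0 0 0 0; 1 -0.074 0.025 0 0 0 0; 1 -0.074 0.02 0 0 0 0; 1 -0.074 0.015 0 0 0 0")

```text
time_s: 5.83
eef_pos: [0.582, 0.0521, 0.181]
eef_rot: [0.001, 0.052, 0.999, 0.0]
wrist_force: [0.5, 3.6, 3.1]
opening: 0.001
grasp_force: 1.6
```

```bash
python3 -c "
from st import *
o,R=st(); fit(knob('b4'))"
```

```text
t 5.8333 tcp [0.582  0.0521 0.181 ] mach [-0.0003  0.0513] xt [-0.995  0.104 -0.001] z [ 0.001  0.001 -1.   ] F [0.46 3.63 3.13] 0.0011427685673057436
scene 272 median [0.0089 0.0307] 0.1827
side 289 median [-0.0046  0.0153] 0.1846
scene world [0.5809 0.0305 0.1777] mach [0.0009 0.0298] shift 0.005 across -0.187
side world [0.5792 0.0234 0.1794] mach [-0.0001  0.0225] shift -0.001 across -0.141
both world [0.5788 0.0258 0.1789] mach [-0.0008  0.0249] shift -0.005 across -0.156
```

View pics/b4.png

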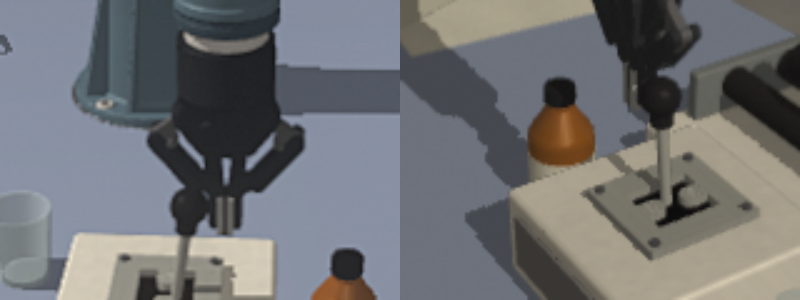

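The crossing has started: the ball (scene crop (188,208)) is left of the fingers in the picture and the force is about 3.6 N.

Call:
servo_tool(series="1 0 -0.005 0 0 0 0; 1 0 -0.01 0 0 0 0; 1 0 -0.015 0 0 0 0; 1 0 -0.02 0 0 0 0; 1 0 -0.025 0 0 0 0; 1 0 -0.03 0 0 0 0; 1 0 -0.035 0 0 0 0; 1 0 -0.04 0 0 0 0; 1 0 -0.045 0 0 0 0; 1 0 -0.05 0 0 0 0; 1 0 -0.053 0 0 0 0; 1 0 -0.056 0 0 0 0")

```text
time_s: 6.93
eef_pos: [0.5756, -0.0041, 0.1797]
eef_rot: [-0.001, 0.052, 0.999, 0.0]
wrist_force: [0.4, 1.8, -1.7]
opening: -0.0
grasp_force: 1.2
```

```bash
python3 -c "
from st import *
o,R=st(); fit(knob('b5'))"
```

```text
t 6.9333 tcp [ 0.5756 -0.0041  0.1797] mach [-0.0009 -0.0052] xt [-0.995  0.104  0.001] z [-0.001  0.    -1.   ] F [ 0.43  1.77 -1.69] -0.00039411432402217464
scene 280 median [ 0.0083 -0.0244] 0.1828
side 324 median [-0.0057 -0.0385] 0.1839
scene world [ 0.5745 -0.0236  0.1789] mach [ 0.     -0.0247] shift 0.0 across 0.155
side world [ 0.5726 -0.0313  0.1777] mach [-0.001  -0.0326] shift -0.006 across 0.205
both world [ 0.5725 -0.0295  0.1778] mach [-0.0013 -0.0308] shift -0.008 across 0.194
```

View pics/b5.png

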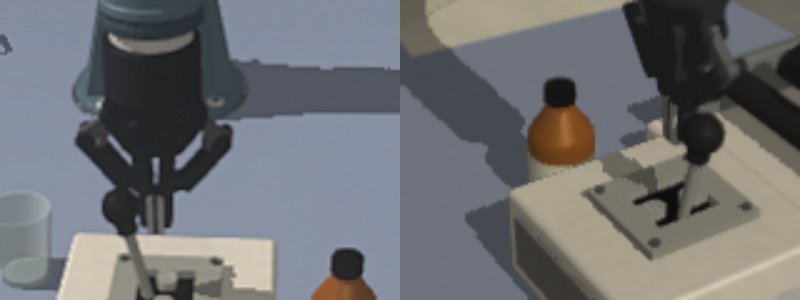

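Ball is across on the right (scene crop (120,208)), about 5 mm short of the leg's centre. I'll push a little further, then go back around behind it.

Call:
servo_tool(series="1 0 -0.003 0 0 0 0; 1 0 -0.006 0 0 0 0; 1 0 -0.006 0 0 0 0; 1 0 0.01 0 0 0 0; 1 0 0.025 0 0 0 0; 1 0.03 0.025 0 0 0 0; 1 0.06 0.02 0 0 0 0; 1 0.075 0 0 0 0 0; 1 0.075 -0.02 0 0 0 0; 1 0.075 -0.03 0 0 0 0; 1 0.075 -0.03 0 0 0 0")

```text
time_s: 7.95
eef_pos: [0.4989, -0.0279, 0.1811]
eef_rot: [0.001, 0.053, 0.999, -0.001]
wrist_force: [-0.9, -0.3, 0.4]
opening: -0.0
grasp_force: 0.0
```

```bash
python3 -c "
from st import *
o,R=st(); fit(knob('b6'))"
```

```text
t 7.95 tcp [ 0.4989 -0.0279  0.1811] mach [-0.0747 -0.0369] xt [-0.994  0.106 -0.002] z [ 0.002 -0.002 -1.   ] F [-0.85 -0.31  0.35] -2.4848083410199524e-05
scene 169 median [ 0.0093 -0.0379] 0.1813
side 223 median [-0.0057 -0.0482] 0.1817
scene world [ 0.5713 -0.0364  0.1749] mach [-0.0018 -0.0378] shift -0.011 across 0.239
side world [ 0.5738 -0.0386  0.1752] mach [ 0.0009 -0.0397] shift 0.006 across 0.251
both world [ 0.5724 -0.0377  0.1748] mach [-0.0006 -0.039 ] shift -0.004 across 0.246
```

Call:
servo_tool(series="1 -0.025 -0.001 0 0 0 0; 1 -0.042 -0.001 0 0 0 0; 1 -0.048 -0.001 0 0 0 0; 1 -0.053 -0.001 0 0 0 0; 1 -0.058 -0.001 0 0 0 0; 1 -0.063 -0.001 0 0 0 0; 1 -0.068 -0.001 0 0 0 0; 1 -0.073 -0.001 0 0 0 0; 1 -0.078 -0.001 0 0 0 0; 1 -0.083 -0.001 0 0 0 0; 1 -0.087 -0.001 0 0 0 0; 1 -0.09 -0.001 0 0 0 0")

```text
time_s: 9.05
eef_pos: [0.5879, -0.0362, 0.1799]
eef_rot: [-0.0, 0.052, 0.999, 0.0]
wrist_force: [-3.1, 1.6, -2.4]
opening: -0.004
grasp_force: 1.3
```

```bash
python3 -c "
from st import *
o,R=st(); fit(knob('b7'))"
```

```text
t 9.05 tcp [ 0.5879 -0.0362  0.1799] mach [ 0.0147 -0.0359] xt [-0.995  0.104  0.001] z [-0.001  0.    -1.   ] F [-3.14  1.55 -2.38] -0.004121428906026874
scene 257 median [ 0.0457 -0.0337] 0.1786
side 273 median [ 0.0217 -0.0484] 0.1766
scene world [ 0.6101 -0.0384  0.1718] mach [ 0.037  -0.0358] shift 0.233 across 0.232
side world [ 0.5958 -0.0395  0.1764] mach [ 0.0229 -0.0383] shift 0.144 across 0.244
both world [ 0.6046 -0.0393  0.175 ] mach [ 0.0317 -0.0372] shift 0.199 across 0.24
```

Ball at about x = 40 mm, target 48 mm. Continue in small steps, watching the force.

Call:
servo_tool(series="1 -0.002 0 0 0 0 0; 1 -0.004 0 0 0 0 0; 1 -0.005 0 0 0 0 0; 1 -0.006 0 0 0 0 0; 1 -0.006 0 0 0 0 0")

```text
time_s: 9.57
eef_pos: [0.5938, -0.0369, 0.1803]
eef_rot: [0.0, 0.052, 0.999, -0.0]
wrist_force: [-2.6, 0.9, -1.3]
opening: 0.001
grasp_force: 1.2
```

Call:
servo_tool(series="1 -0.001 0 0 0 0 0; 1 -0.002 0 0 0 0 0; 1 -0.002 0 0 0 0 0")

```text
time_s: 9.82
eef_pos: [0.5955, -0.037, 0.1801]
eef_rot: [-0.0, 0.052, 0.999, 0.0]
wrist_force: [-4.1, 1.4, -1.8]
opening: -0.003
grasp_force: 1.8
```

Call:
servo_tool(series="1 -0.001 0 0 0 0 0; 1 -0.002 0 0 0 0 0; 1 -0.002 0 0 0 0 0")

```text
time_s: 10.07
eef_pos: [0.5969, -0.0371, 0.1798]
eef_rot: [-0.001, 0.052, 0.999, 0.0]
wrist_force: [-6.2, 1.7, -1.5]
opening: 0.002
grasp_force: 3.1
```

Call:
servo_tool(series="1 -0.001 0 0 0 0 0; 1 -0.001 0 0 0 0 0")

```text
time_s: 10.23
eef_pos: [0.5976, -0.0371, 0.1797]
eef_rot: [-0.002, 0.052, 0.999, 0.0]
wrist_force: [-7.3, 1.8, -1.1]
opening: -0.0
grasp_force: 3.7
```

Force is climbing against the end stop. Back off and check.

Call:
servo_tool(series="1 0.003 0 0 0 0 0; 1 0.01 0 0 0 0 0; 1 0.03 0 0 0 0 0; 1 0.06 0 0 0 0 0; 1 0.09 0 -0.02 0 0 0; 1 0.11 0 -0.05 0 0 0; 1 0.11 0 -0.05 0 0 0; 1 0.11 0 -0.05 0 0 0")

```text
time_s: 10.9
eef_pos: [0.4907, -0.0265, 0.2335]
eef_rot: [0.004, 0.052, 0.999, -0.001]
wrist_force: [-0.1, -0.2, -0.6]
opening: -0.002
grasp_force: 0.0
```

```bash
python3 -c "
from st import *
o,R=st(); fit(knob('b8'))"
```

```text
t 10.9 tcp [ 0.4907 -0.0265  0.2335] mach [-0.0829 -0.0363] xt [-0.995  0.104 -0.008] z [ 0.008 -0.003 -1.   ] F [-0.15 -0.21 -0.61] -0.0016864006248786811
scene 118 median [ 0.0552 -0.0309] 0.1769
side 175 median [ 0.0401 -0.0444] 0.1755
scene world [ 0.619  -0.04    0.1678] mach [ 0.046  -0.0365] shift 0.292 across 0.24
side world [ 0.6222 -0.042   0.1684] mach [ 0.0494 -0.0381] shift 0.314 across 0.253
both world [ 0.6214 -0.0418  0.1678] mach [ 0.0486 -0.0379] shift 0.308 across 0.252
```

View pics/b8.png

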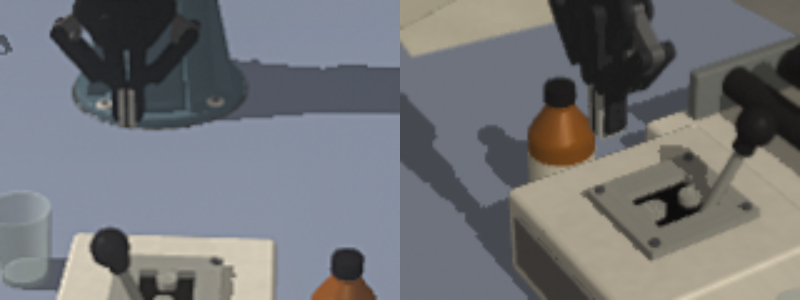

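The lever is fully forward in the right leg (shift about 0.305), with the ball at scene crop (110,250), and the hand is clear.

```bash
python3 -c "
from bench import ctrl
print(ctrl.hand_in())"
```

```text
the job is handed in; nothing more can be done
None
```

The lever is in third speed, pushed fully home in the forward right slot (measured shift about 0.305 rad, across about 0.24 rad), the hand is clear of it, and the job is handed in; no verdict was returned.

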